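# Load the filter plate and seat the cell collar on the water analyser

### The arm

A 6-joint arm with a two-finger parallel gripper is mounted at the origin on the work surface. World frame = base frame: x ahead of the robot, y to its left, z up, the work surface at z = 0. Lengths are in m, angles in rad, forces in N, time in s.
With the tool pointing down it reaches from about 0.225 to 0.875 m from the base axis. Payload 3.4 kg.
Tool frame: the origin (TCP) lies between the finger pads; the fingertips stand 19 mm ahead of it and the grasp point (between the pads) is the TCP; z points along the fingers, y is the line along which they close (so a half turn about z gives the same grasp; the last joint's range is limited). The gripper opens to 85 mm and grips with 20 to 120 N. Pads are 22 mm wide; open, the fingers measure 114 mm over their backs; the gripper's body (76 mm by 85 mm) begins 54 mm behind the grasp point. The pads swing forward as they close: fully open they stand 13 mm farther back than shut.
Start: joints at [1.217, 0.276, 1.505, -0, 1.361, -0.121], TCP at [0.133, 0.56, 0.25] pointing down, gripper open.
Joint ranges: [-2.89, 2.89], [-0.75, 2.08], [0.22, 2.7], [-1.18, 4.32], [0.11, 2.71], [-2.7, 2.7]. Speed limits (rad/s): [2.57, 2.57, 3.14, 3.14, 3.14, 3.14].

### API

Orientations are given as a unit quaternion [w, x, y, z].
In Python, from rig import get_state, imaging, ticket gives the robot as it stands. The module is installed in compiled form; this text tells all that it offers.
- The arm moves only by the shell command python3 -m inch 'ROWS' [FORCE]. ROWS is JSON, a list of rows, each an object with "claw": the opening, from -1 (shut) to 1 (fully open); "travel": the shift along the world's x, y, z in units of 200 mm (1.0 is 200 mm), a list of three; "turn": the turn about the world's z in units of 180 degrees (1.0 is 180 degrees). A call has 1 to 5 rows; each row is the pose to reach, as a shift and turn from the pose commanded when the call began, turning the shorter way round; what a row does not reach only later rows make up. A row lasts 1/10 s, in which the tool goes at most 50 mm and 8.59 degrees, less where a joint would pass 70% of its speed; a pose out of reach is approached as far as the arm can. A call with a number of a shift or a turn outside -1 to 1 is refused whole. A call with a gripper value outside its range is refused whole. The fingers move at their own pace and stop on an object; FORCE is the grip in N (left out, the last holds). Time passes only in rows, so rows that repeat a pose let the fingers close. It gives the time, the measured TCP pose, the force, the opening and the grip force at its end, in the units of the state.
- get_state(): the state, without advancing time (a new reading comes with each control period).
- imaging.get_image(name): name is "side" or "top" or "wrist"; returns the picture (420x560x3 uint8, red, green, blue); there is no depth.
- imaging.camera_params(name): a dict with "camera_matrix" (3x3 intrinsics, pixels), "cam_to_world" (4x4, takes a point from camera to world coordinates); the wrist camera has in their place "T_tool_cam" (4x4, takes a point from camera to tool coordinates, whose origin is the TCP and whose axes are the flange's). Camera axes: x right, y down, z forward; pixel columns grow to the right and rows downward; lengths in m; the calibration is good to about 2 mm. The wrist camera is an equidistant fisheye: a pixel r from the principal point sees the ray r / f radians off the axis. A picture is of the moment at which its call begins: read the wrist's pose just before it. camera_params takes no time and is no camera call.
- ticket.sign_off(): hands the job in; it is judged then, once.
The state is a dict: "clock": time; "qpos": joint angles; "qd": joint speeds; "effort": joint torques, N m; "position": TCP position; "ee_rot": TCP orientation; "contact_force": force on the tool from outside, world axes, zero at the start; "moment": the same for the moment, N m; "width": finger opening in m; "gripper_force": force on a finger pad.
Only numpy, scipy, OpenCV 4.12 (cv2) and the standard library are available. Lean on these libraries where they do the work, as an engineer would, in place of code of your own. Each camera call takes 0.05 s, during which the arm holds its last target. There are 200 camera calls.

### The job

Take the filter plate with the long bar handle out of the bench rack and stand it on edge, right down, in the empty slot on the white deck of the blue analyser, and let go of it. Then turn the knurled collar on the cell port until its hidden keyways drop over the pins, push it fully home against the sprung seal, and finish while still holding it there with the gripper, pushed home. Leave the other plate, the bottle and the jar where they are.

Things in the scene. Friction and masses are not known exactly. Their poses are not given: they have to be found in the camera images.
- plate: White framed filter plate, 80 g, with a long bar handle: panel 60 wide (x) by 5 thick (y), bar along the whole top edge 60 x 12 thick (y) x 14 high, overall height 75; z up. Origin at the middle of its lower edge; middle of the bar 68 above it. Starts upright in one of the two slots of the bench rack, lower 25 mm in the slot.
- knob_plate: The other filter plate: same panel and weight, but a small round knob (16 diameter, 14 high) at the middle of its top edge instead of the bar. In the other slot of the rack, 74 mm from the first; to be left there.
- rack: Grey bench rack with two slots like the analyser's, fixed. Base plate 100 (x) x 124 (y), slot blocks 30 high at y = +37 and -37 of its frame, slots running along its x. Origin at the centre of its underside.
- analyser: Blue analyser, fixed; footprint 280 (x) x 440 (y), white deck 50 high on its +y part, console up to 140 high on its -y part (y -232 to -72). Origin on the bench near its middle; x away from the robot, z up. On the deck: port with collar at x -30, y 30; slot at x -30, y 145.
- slot (a point): Centre of the floor of the empty slot on the analyser's deck, 5 above the deck (55 above the bench); axes as the analyser's. The slot runs along x: 66 long, 8 wide, 25 deep with flared mouth, in a grey block 82 x 40 x 30 high. The plate's lower edge belongs here, either way round.
- port (a point): Centre of the cell port at deck level (50 above the bench), on the collar's axis; axes as the analyser's. A fixed upright spigot (30 diameter, 34 high) stands here with three hidden radial pins 120 degrees apart at an unknown angle, tops 26 above the deck; round its foot a fixed seat 57 diameter, top 12 above the deck.
- collar: Knurled aluminium collar, closed top, 56 diameter, 38 high, 160 g, loose. Origin: centre of its underside, z up. Starts over the spigot, underside resting on the pins 26 above the deck. Turned 20 to 75 degrees clockwise from above, its three hidden keyways meet the pins (8 degrees play either side) and it drops 9 mm free to the seal, then 5 mm against the spring to the seat. Bore clearance 1 mm.
- seal (a joint): Sprung seal ring round the spigot under the collar: 0 when free (its top 17 mm above the deck), grows in m as the collar presses it down, 0.005 when the collar is on the seat. Takes about 5 N to start and 10 N at the seat; it pushes the collar back up by up to 5 mm when let go.
- bottle: Amber bottle, 84 diameter, 190 high, standing on the bench beyond the rack on the left. Origin at the centre of its foot.
- jar: Small amber jar, 60 diameter, 75 high, standing on the bench between the robot and the console. Origin at the centre of its foot.

How it is judged:
On the way, in this order (a step that is already met when the one before it is completed fails the run):
1. the bar-handled plate stands on edge right down in the analyser's slot, released (horizontal distance between plate and slot below 0.008 m and z of plate in the frame of slot below 0.004 m and angle between the x axis of plate and the x axis of analyser, either way round below 0.12 rad and angle between plate's own z axis and vertical below 0.2 rad and contact force between the fingers and plate below 0.1 N), for 0.2 s.
2. the collar's keyways have dropped over the pins (z of collar in the frame of port below 0.0215 m and horizontal distance between collar and port below 0.004 m), for 0.1 s.
At the end, for the whole second after the job is handed in: Bar-handled plate released in the analyser slot (8 mm of centre, 4 mm of floor, 7 deg along it, upright within 11 deg); collar over the pins, within 1.5 mm of its seat, 4 mm of the axis, level, still, seal pressed 3.7 mm or more, fingers still on it with over 3 N (all of step 1 and z of collar in the frame of port below 0.0135 m and horizontal distance between collar and port below 0.004 m and angle between collar's own z axis and vertical below 0.08 rad and value of joint seal above 0.0037 m and contact force between the fingers and collar above 3 N and linear speed of collar below 0.02 m/s); the arm keeps its last pose, push and grip.
It fails at once if the other plate, the bottle or the jar is moved by more than 15 mm or tipped (distance of any of knob_plate, bottle, jar from where it was at the start of the episode above 0.015 m or angle between any of knob_plate, bottle, jar's own z axis and vertical above 0.3 rad).
It also fails if it takes over 48 s, if anything falls off the work surface, if the arm or the gripper's body presses on something with over 40 N, if the wrist force passes 120 N, or if a joint passes its speed limit or range.

## Working session

There is one attempt and no reset: what is moved stays moved. The work goes in short steps, Python scripts to look and compute and a shell command to move; the robot and the scene stay as the last step left them, time stands still between calls to the robot, and variables do not carry over. Pictures are saved under pics/ and viewed, at most 10 in all, crops included, and the job is handed in when it is done.

```bash
mkdir -p pics; python3 - <<'E'
from rig import get_state, imaging
import cv2, numpy as np
s=get_state(); print({k:np.round(v,3).tolist() for k,v in s.items()})
for n in ['top','side','wrist']:
    im=imaging.get_image(n); cv2.imwrite(f'pics/{n}0.png',im[:,:,::-1])
    p=imaging.camera_params(n); print(n,{k:np.round(v,4).tolist() for k,v in p.items()})
E
```

```text
{'clock': 0.0, 'qpos': [1.217, 0.277, 1.506, 0.0, 1.361, -0.121], 'qd': [0.001, 0.001, 0.0, 0.0, -0.002, -0.002], 'effort': [-0.001, -41.677, -24.58, -0.0, 0.011, 0.0], 'position': [0.132, 0.559, 0.249], 'ee_rot': [-0.0, 0.116, 0.993, -0.001], 'contact_force': [0.136, 1.191, 0.445], 'moment': [0.018, -0.031, -0.027], 'gripper_force': 0.0, 'width': 0.085}
top {'camera_matrix': [[424.6482, 0.0, 282.1589], [0.0, 424.6482, 213.8915], [0.0, 0.0, 1.0]], 'cam_to_world': [[-0.0145, -0.9822, 0.187, 0.2623], [-0.9999, 0.0128, -0.0103, 0.1144], [0.0077, -0.1871, -0.9823, 1.3074], [0.0, 0.0, 0.0, 1.0]]}
side {'camera_matrix': [[491.5233, 0.0, 272.2858], [0.0, 491.5233, 215.6894], [0.0, 0.0, 1.0]], 'cam_to_world': [[0.9001, -0.2432, 0.3615, 0.0548], [-0.4353, -0.4681, 0.769, -0.8123], [-0.0178, -0.8495, -0.5272, 0.7195], [0.0, 0.0, 0.0, 1.0]]}
wrist {'camera_matrix': [[325.1923, 0.0, 282.6607], [0.0, 325.1923, 212.0456], [0.0, 0.0, 1.0]], 'T_tool_cam': [[-0.0005, -0.9654, -0.261, 0.0668], [1.0, -0.0004, -0.0002, -0.0008], [0.0001, -0.261, 0.9654, -0.124], [0.0, 0.0, 0.0, 1.0]]}
```

View pics/top0.png

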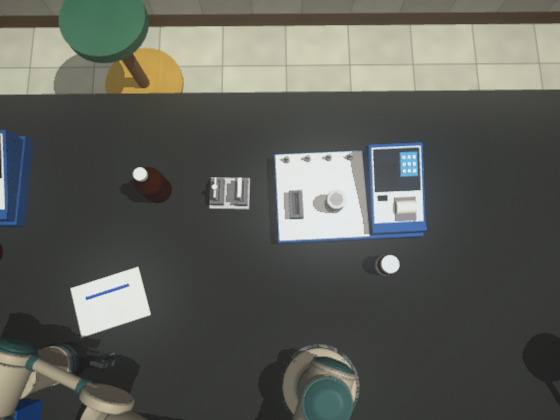

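View pics/wrist0.png

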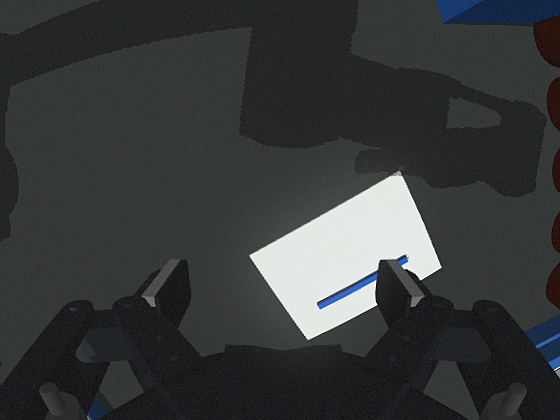

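The top view shows the rack at (230,193), with the knob plate at about (215,188) and the bar plate at about (240,190). The analyser deck is at (320,197), its slot at (296,204), the collar at (336,201), the jar at (388,265) and the bottle at (150,185). The wrist view shows only the sheet and pen.

```bash
cat > h.py <<'E'
from rig import get_state, imaging
import cv2, numpy as np
from scipy.spatial.transform import Rotation as R
def grab(n,name):
    s=get_state(); im=imaging.get_image(n); cv2.imwrite(f'pics/{name}.png',im[:,:,::-1]); return s,im
def cast(n,px,z,s=None):
    """pixel -> world point on plane z"""
    p=imaging.camera_params(n); K=p['camera_matrix']; u=(px[0]-K[0,2])/K[0,0]; v=(px[1]-K[1,2])/K[1,1]
    if n=='wrist':
        q=s['ee_rot']; T=np.eye(4); T[:3,:3]=R.from_quat([q[1],q[2],q[3],q[0]]).as_matrix(); T[:3,3]=s['position']
        M=T@p['T_tool_cam']; r=np.hypot(u,v); d=np.array([u/r*np.sin(r),v/r*np.sin(r),np.cos(r)])
    else: M=np.array(p['cam_to_world']); d=np.array([u,v,1.])
    d=M[:3,:3]@d; o=M[:3,3]; return o+d*(z-o[2])/d[2]
E
python3 - <<'E'
from h import *
im=cv2.imread('pics/top0.png'); 
c=cv2.resize(im[140:280,195:435],None,fx=3.3,fy=3.3,interpolation=cv2.INTER_CUBIC); cv2.imwrite('pics/topcrop.png',c)
for n,p,z in [('bar',(240,188),.08),('knob',(214,188),.08),('slot',(296,204),.08),('collar',(336,200),.114),('jar',(388,265),.075)]:
    print(n,cast('top',p,z).round(3))
E
```

```text
bar [0.576 0.226 0.08 ]
knob [0.577 0.303 0.08 ]
slot [0.525 0.06  0.08 ]
collar [ 0.528 -0.054  0.114]
jar [ 0.342 -0.203  0.075]
```

View pics/topcrop.png

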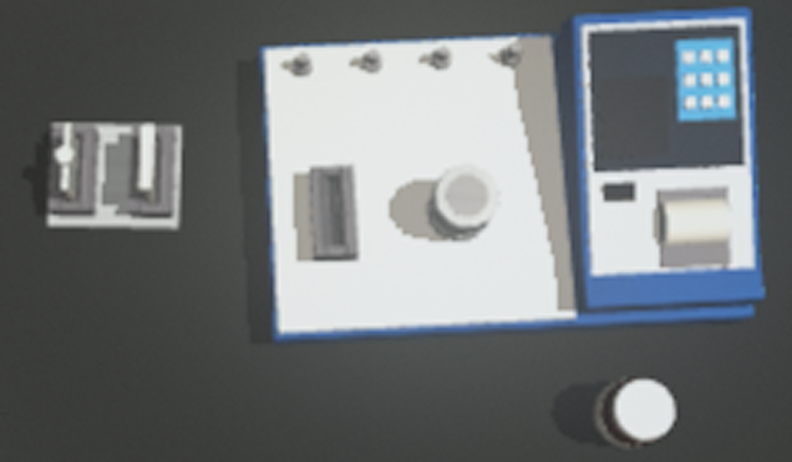

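The bar is near (0.576, 0.226), and the crop shows it at (147,157). The slot block is at (335,213) and the collar top at (468,193). I'll move above the bar.

```bash
A='{"claw":1,"travel":[0.9,-0.65,0],"turn":0.07}'; python3 -m inch '[{"claw":1,"travel":[0.9,-0.65,0],"turn":0.07},{"claw":1,"travel":[0.9,-0.65,0],"turn":0.07},{"claw":1,"travel":[0.9,-0.65,0],"turn":0.07},{"claw":1,"travel":[0.9,-0.65,0],"turn":0.07},{"claw":1,"travel":[0.9,-0.65,0],"turn":0.07}]'
python3 -m inch '[{"claw":1,"travel":[0.9,-0.68,-0.1],"turn":0},{"claw":1,"travel":[0.9,-0.68,-0.1],"turn":0},{"claw":1,"travel":[0.9,-0.68,-0.1],"turn":0},{"claw":1,"travel":[0.9,-0.68,-0.1],"turn":0},{"claw":1,"travel":[0.9,-0.68,-0.1],"turn":0}]'
```

```text
clock: 0.65
position: [0.3152, 0.4271, 0.2501]
ee_rot: [0.0, 0.008, 1.0, -0.001]
contact_force: [0.1, 1.1, 0.4]
width: 0.0854
gripper_force: 0.0
clock: 1.15
position: [0.4954, 0.2907, 0.2295]
ee_rot: [0.0, 0.008, 1.0, -0.001]
contact_force: [-0.9, 1.3, -0.6]
width: 0.0853
gripper_force: 0.0
```

```bash
python3 -m inch '[{"claw":1,"travel":[0.3,-0.32,0],"turn":0},{"claw":1,"travel":[0.3,-0.32,0],"turn":0},{"claw":1,"travel":[0.3,-0.32,0],"turn":0}]'
python3 - <<'E'
from h import *
s,im=grab('wrist','w1'); print(s['position'],s['ee_rot'])
E
```

```text
clock: 1.45
position: [0.5561, 0.2258, 0.2295]
ee_rot: [0.001, 0.009, 1.0, -0.001]
contact_force: [-0.4, 0.8, -0.1]
width: 0.0855
gripper_force: 0.0
[0.55610299 0.22576767 0.22954577] [ 7.34163187e-04  8.88960685e-03  9.99959677e-01 -1.03979440e-03]
```

View pics/w1.png

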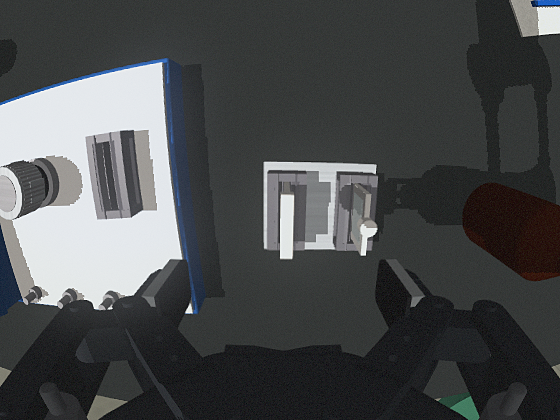

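The wrist view shows the bar top as a white strip from (288,194) to (286,258). The knob is at (368,231), the slot mouth runs from about (98,143) to (112,212), and the collar is at (10,190).

```bash
python3 - <<'E'
from h import *
s=get_state(); im=cv2.imread('pics/w1.png')
m=(im.min(2)>215).astype(np.uint8); m[:,:276]=0; m[:,299:]=0; m[:190]=0; m[270:]=0
k,l,st,c=cv2.connectedComponentsWithStats(m); i=1+st[1:,4].argmax(); print(st[i],c[i])
pts=np.argwhere(l==i)[:,::-1]; W=np.array([cast('wrist',p,.08,s)[:2] for p in pts])
b=cv2.minAreaRect(W.astype(np.float32)*1000); print(b)
d=W-W.mean(0); e=np.linalg.svd(d,full_matrices=0)[2][0]; print('bar ctr',W.mean(0),'yaw deg',np.degrees(np.arctan(e[1]/e[0])))
print('ext',np.ptp(W,0))
A=[cast('wrist',p,.05,s) for p in [(163,60),(202,313)]]; print('edge',A)  # deck edge
print('deck yaw',np.degrees(np.arctan((A[1]-A[0])[1]/(A[1]-A[0])[0])))
for p in [(87,138),(125,131),(142,211),(100,219)]: print('blk',cast('wrist',p,.08,s))
for p in [(300,258)]: pass
E
```

```text
[280 195  14  64 794] [286.17254408 225.96599496]
((575.0255126953125, 229.6005401611328), (11.125581741333008, 58.574859619140625), 88.11195373535156)
bar ctr [0.57397988 0.22961774] yaw deg -2.1118918497605588
ext [0.05874587 0.01229689]
edge [array([0.41555001, 0.11407472, 0.05      ]), array([0.68457067, 0.13423098, 0.05      ])]
deck yaw 4.284856863051696
blk [0.48507184 0.04253229 0.08      ]
blk [0.48278397 0.08582966 0.08      ]
blk [0.55768547 0.09604783 0.08      ]
blk [0.56493931 0.04708414 0.08      ]
```

```bash
python3 -m inch '[{"claw":0.1,"travel":[0.095,0.02,0],"turn":-0.006},{"claw":0.1,"travel":[0.095,0.02,-0.2],"turn":-0.006},{"claw":0.1,"travel":[0.095,0.02,-0.4],"turn":-0.006},{"claw":0.1,"travel":[0.095,0.02,-0.5],"turn":-0.006},{"claw":0.1,"travel":[0.095,0.02,-0.5],"turn":-0.006}]' 40
python3 - <<'E'
from h import *
s,im=grab('wrist','w2'); print(s['position'],s['ee_rot'],s['contact_force'])
W=[]
m=(im.min(2)>200).astype(np.uint8); m[:,:200]=0; m[:,360:]=0
k,l,st,c=cv2.connectedComponentsWithStats(m); print([ (a.tolist(),b.round().tolist()) for a,b in zip(st[1:],c[1:]) if a[4]>200])
E
```

```text
clock: 2.0
position: [0.568, 0.2338, 0.1267]
ee_rot: [-0.004, 0.015, 1.0, -0.001]
contact_force: [-0.4, -0.6, 0.2]
width: 0.047
gripper_force: 0.0
[0.56803348 0.23381848 0.12666874] [-4.24452736e-03  1.52962832e-02  9.99873556e-01 -9.37563615e-04] [-0.37209626 -0.56002682  0.16030711]
[([245, 163, 115, 94, 1653], [302.0, 174.0]), ([263, 215, 21, 16, 282], [273.0, 221.0]), ([303, 262, 29, 20, 380], [320.0, 273.0]), ([264, 269, 20, 40, 722], [274.0, 289.0])]
```

View pics/w2.png

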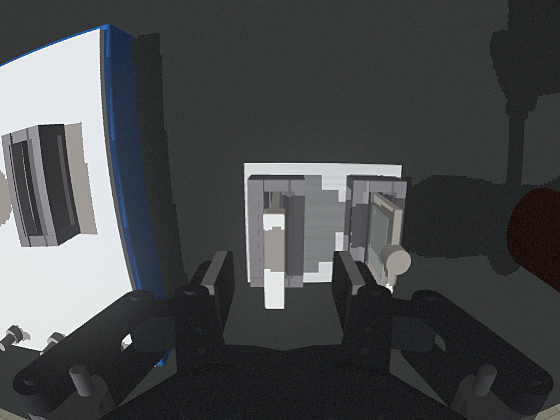

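The bar top now lies between the fingers, at columns 264–284 and rows 210–309, with its centre at about (274,259).

```bash
python3 - <<'E'
from h import *
s=get_state(); print(s['position'],s['ee_rot'],s['qd'])
for p in [(264,213),(285,213),(284,308),(264,308),(274,259)]: print(cast('wrist',p,.08,s).round(4))
E
```

```text
[0.56986814 0.23416255 0.12903465] [-1.92319667e-03  1.53384089e-02  9.99880463e-01 -3.06746893e-04] [-0.00477632 -0.03100205 -0.0595321  -0.00433616  0.00061121 -0.0015135 ]
[0.5498 0.2237 0.08  ]
[0.5501 0.2353 0.08  ]
[0.6109 0.233  0.08  ]
[0.6106 0.2206 0.08  ]
[0.5775 0.2282 0.08  ]
```

```bash
python3 -m inch '[{"claw":0.1,"travel":[0.04,-0.025,-0.1],"turn":0},{"claw":0.1,"travel":[0.04,-0.025,-0.2],"turn":0},{"claw":0.1,"travel":[0.04,-0.025,-0.29],"turn":0},{"claw":0.1,"travel":[0.04,-0.025,-0.29],"turn":0},{"claw":0.1,"travel":[0.04,-0.025,-0.29],"turn":0}]' 40
python3 -m inch '[{"claw":-1,"travel":[0,0,0],"turn":0},{"claw":-1,"travel":[0,0,0],"turn":0},{"claw":-1,"travel":[0,0,0],"turn":0},{"claw":-1,"travel":[0,0,0],"turn":0},{"claw":-1,"travel":[0,0,0],"turn":0}]' 40
```

```text
clock: 2.55
position: [0.5804, 0.2292, 0.074]
ee_rot: [0.001, 0.016, 1.0, 0.0]
contact_force: [0.2, 1.0, 0.7]
width: 0.047
gripper_force: 0.0
clock: 3.05
position: [0.5805, 0.2287, 0.0738]
ee_rot: [0.001, 0.016, 1.0, 0.0]
contact_force: [-0.8, -0.7, 6.4]
width: 0.0113
gripper_force: 39.9
```

```bash
python3 -m inch '[{"claw":-1,"travel":[0,0,0.1],"turn":0},{"claw":-1,"travel":[0,0,0.3],"turn":0},{"claw":-1,"travel":[0,0,0.5],"turn":0},{"claw":-1,"travel":[0,0,0.65],"turn":0},{"claw":-1,"travel":[0,0,0.65],"turn":0}]'
python3 -m inch '[{"claw":-1,"travel":[-0.1,-0.2,0],"turn":0.034},{"claw":-1,"travel":[-0.2,-0.4,0],"turn":0.034},{"claw":-1,"travel":[-0.28,-0.6,0],"turn":0.034},{"claw":-1,"travel":[-0.28,-0.8,0],"turn":0.034},{"claw":-1,"travel":[-0.28,-0.8,0],"turn":0.034}]'
python3 -m inch '[{"claw":-1,"travel":[0,0,0],"turn":0},{"claw":-1,"travel":[0,0,0],"turn":0}]'
python3 - <<'E'
from h import *
s,im=grab('wrist','w3'); print(s['position'],s['ee_rot'],s['contact_force'])
s,im=grab('top','t3'); s,im=grab('side','s3')
a=cv2.imread('pics/w3.png')[60:420,100:480]; b=cv2.imread('pics/s3.png')[60:420,60:480]
cv2.imwrite('pics/ws3.png',np.hstack([a,b]))
E
```

```text
clock: 3.55
position: [0.5823, 0.2293, 0.2076]
ee_rot: [0.005, 0.016, 1.0, 0.001]
contact_force: [1.2, -0.1, -1.3]
width: 0.0112
gripper_force: 39.3
clock: 4.05
position: [0.5224, 0.0643, 0.2013]
ee_rot: [-0.001, -0.035, 0.999, -0.001]
contact_force: [0.0, 0.1, -0.5]
width: 0.0114
gripper_force: 39.5
clock: 4.25
position: [0.5234, 0.0692, 0.2017]
ee_rot: [-0.001, -0.038, 0.999, 0.0]
contact_force: [0.0, 0.2, -1.2]
width: 0.0111
gripper_force: 39.5
[0.52343218 0.06916575 0.20165682] [-5.89318079e-04 -3.75798533e-02  9.99293361e-01  4.31368429e-04] [ 0.0137018   0.1683043  -1.24612858]
```

View pics/ws3.png

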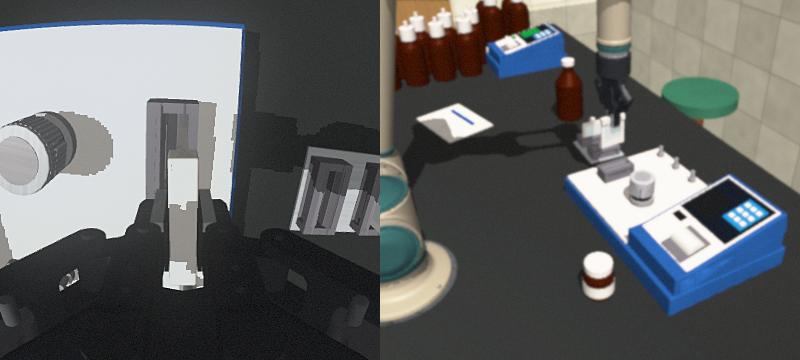

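The left panel (wrist) shows the plate held between the fingers over the grey block, whose near edge is at crop row 100, columns 147–199. The collar is at (40,155). The right panel (side) shows the plate hanging free.

```bash
python3 - <<'E'
from h import *
im=cv2.imread('pics/w3.png'); g=im.min(2)
for r in (155,159,165,175,185,195,205): print(r,g[r,238:312:1].tolist())
for c in (252,270,285,296): print('col',c,g[150:175,c].tolist())
E
```

```text
155 [219, 221, 220, 220, 219, 219, 221, 220, 219, 221, 219, 220, 221, 221, 220, 219, 218, 219, 219, 219, 219, 220, 222, 220, 218, 221, 221, 221, 220, 220, 219, 221, 217, 219, 220, 221, 220, 219, 220, 219, 220, 219, 219, 219, 218, 219, 219, 220, 220, 220, 219, 219, 219, 220, 219, 219, 219, 220, 218, 220, 217, 219, 220, 218, 220, 217, 220, 220, 219, 219, 218, 219, 221, 218]
159 [221, 219, 220, 219, 219, 219, 220, 219, 225, 230, 216, 143, 78, 73, 75, 77, 76, 82, 78, 74, 72, 72, 73, 75, 77, 73, 70, 72, 67, 73, 81, 80, 74, 74, 71, 70, 82, 85, 82, 84, 82, 98, 140, 150, 147, 148, 147, 146, 191, 200, 197, 200, 198, 195, 198, 243, 245, 242, 240, 233, 224, 222, 220, 223, 218, 218, 220, 220, 219, 218, 219, 218, 221, 219]
165 [220, 221, 221, 222, 218, 220, 220, 227, 200, 126, 133, 135, 136, 136, 135, 140, 137, 134, 133, 134, 135, 135, 123, 108, 124, 136, 134, 132, 135, 133, 130, 134, 131, 131, 134, 131, 130, 135, 133, 135, 130, 133, 130, 135, 136, 120, 111, 109, 123, 134, 132, 130, 130, 131, 131, 132, 131, 132, 129, 130, 129, 146, 145, 149, 143, 146, 146, 146, 142, 146, 147, 145, 145, 145]
175 [
[... 1252 characters left out ...]
 107, 116, 108, 106, 109, 107, 112, 109, 110, 111, 106, 107, 119, 128, 128, 129, 124, 130, 126, 123, 123, 137, 143, 143, 140, 143, 138, 142, 143, 142, 142, 143, 142, 147, 141, 139]
col 252 [218, 222, 220, 219, 220, 220, 222, 235, 141, 75, 73, 73, 118, 138, 137, 135, 134, 134, 135, 135, 134, 135, 134, 133, 133]
col 270 [220, 219, 219, 220, 219, 217, 222, 224, 242, 74, 71, 74, 69, 138, 135, 131, 129, 132, 132, 131, 132, 135, 132, 119, 84]
col 285 [218, 220, 219, 219, 220, 220, 218, 221, 232, 146, 63, 74, 76, 84, 110, 109, 103, 105, 107, 104, 103, 101, 104, 105, 104]
col 296 [220, 220, 221, 219, 219, 218, 219, 219, 223, 240, 61, 66, 73, 71, 140, 129, 129, 131, 132, 128, 129, 125, 127, 128, 129]
```

```bash
python3 - <<'E'
from h import *
s=get_state(); print(s['position'])
c=lambda p:cast('wrist',p,.08,s)[:2]
L=[c((246.5,175)),c((245.7,205))];Rr=[c((298.5,175)),c((296.8,205))]; mL=[c((260.7,180)),c((259.6,205))]; mR=[c((288.6,180)),c((287.6,205))]
for n,q in zip(['L','R','mL','mR'],(L,Rr,mL,mR)):
    d=q[1]-q[0]; print(n,np.round(q,4).tolist(),np.degrees(np.arctan(d[1]/d[0])))
F=[c((250,162.5)),c((296,163.7))]; print('front',np.round(F,4).tolist()); 
f=(F[0]+F[1])/2; yaw=np.radians(4.3); print('slot est', f+.041*np.array([np.cos(yaw),np.sin(yaw)]))
# deck right edge, blue boundary
im=cv2.imread('pics/w3.png').astype(int); P=[]
for r in range(95,250,5):
    row=im[r]; w=np.where(row[:,:].min(1)[300:360]>170)[0]
    if len(w): P.append(c((300+w.max()+.5,r)) if 0 else cast('wrist',(300+w.max()+.5,r),.05,s)[:2])
P=np.array(P); k=np.polyfit(P[:,0],P[:,1],1); print('deck yaw',np.degrees(np.arctan(k[0])),k,np.std(P[:,1]-np.polyval(k,P[:,0])))
# plate lower part in view (bar top)
b=c
for p in [(268,220),(298,220)]: print(cast('wrist',p,.209,s))
# collar top centre
E
```

```text
[0.52364842 0.06956688 0.20194892]
L [[0.4959, 0.0391], [0.5196, 0.0397]] 1.45614537033165
R [[0.493, 0.0788], [0.5166, 0.0795]] 1.7512908441791157
mL [[0.499, 0.0502], [0.5188, 0.0506]] 1.012400425831108
mR [[0.4974, 0.0716], [0.5172, 0.0724]] 2.3334794512703327
front [[0.4861, 0.0412], [0.4845, 0.0762]]
slot est [0.52615887 0.06177288]
deck yaw 1.223938923731009 [0.02136501 0.10209102] 0.00112213327070661
[0.49194422 0.06103668 0.209     ]
[0.49108835 0.0722651  0.209     ]
```

```bash
python3 - <<'E'
from h import *
im=cv2.imread('pics/top0.png')
# white deck left edge
P=[]
for r in range(158,238,3):
    w=np.where(im[r,268:300].min(1)>160)[0]; P.append(cast('top',(268+w.min()-.5,r),.05)[:2])
P=np.array(P); k=np.polyfit(P[:,0],P[:,1],1); print('left edge',np.degrees(np.arctan(k[0])),np.std(P[:,1]-np.polyval(k,P[:,0])),np.polyval(k,.526))
P=[]
for c in range(282,345,3):
    w=np.where(im[225:245,c].min(1)>160)[0]; P.append(cast('top',(c,225+w.max()+.5),.05)[:2])
P=np.array(P); k=np.polyfit(P[:,1],P[:,0],1); print('front edge',-np.degrees(np.arctan(k[0])),np.std(P[:,0]-np.polyval(k,P[:,1])),np.polyval(k,.06))
# collar top: circle
g=cv2.cvtColor(im,cv2.COLOR_BGR2GRAY)[170:235,310:365]; g=cv2.resize(g,None,fx=6,fy=6,interpolation=cv2.INTER_CUBIC)
cs=cv2.HoughCircles(g,cv2.HOUGH_GRADIENT,1.5,200,param1=80,param2=20,minRadius=45,maxRadius=75); print(cs)
if cs is not None:
    x,y,rr=cs[0,0]; print(cast('top',(310+x/6-.4,170+y/6-.4),.114))
E
```

```text
left edge 2.1368018218798404 0.0008722181489539614 0.11596896329894538
front edge 2.1197038625675053 0.0008449176055256727 0.42278005886371317
[[[159.75 171.75  59.7 ]]]
[ 0.53345674 -0.05476794  0.114     ]
```

```bash
python3 -m inch '[{"claw":-1,"travel":[0.012,-0.046,0],"turn":-0.012},{"claw":-1,"travel":[0.012,-0.046,-0.1],"turn":-0.012},{"claw":-1,"travel":[0.012,-0.046,-0.22],"turn":-0.012},{"claw":-1,"travel":[0.012,-0.046,-0.22],"turn":-0.012},{"claw":-1,"travel":[0.012,-0.046,-0.22],"turn":-0.012}]'
python3 - <<'E'
from h import *
s,im=grab('wrist','w4'); print(s['position'],s['ee_rot'])
cv2.imwrite('pics/w4c.png',cv2.resize(im[120:320,190:370,::-1],None,fx=3,fy=3))
E
```

```text
clock: 4.9
position: [0.5262, 0.0593, 0.1583]
ee_rot: [-0.0, -0.019, 1.0, -0.0]
contact_force: [0.6, 0.3, -1.0]
width: 0.0111
gripper_force: 39.5
[0.5261781  0.05927207 0.15831156] [-3.65401688e-04 -1.85275871e-02  9.99828282e-01 -2.73056779e-05]
```

View pics/w4c.png

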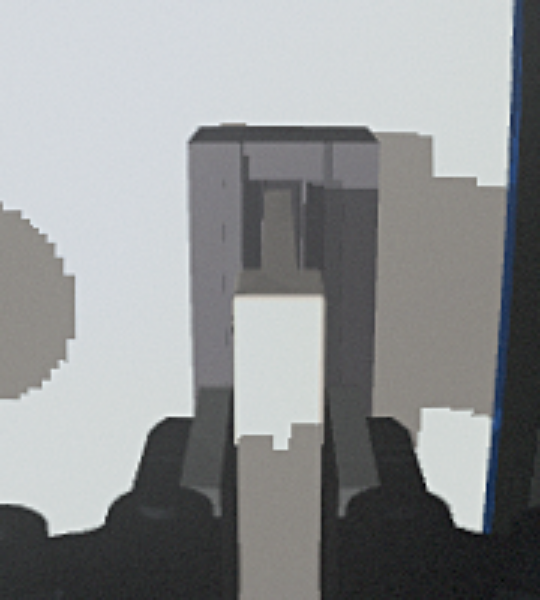

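The panel edge (crop columns 265–297) sits within the slot mouth (242–325), centred and parallel. I'll lower it.

```bash
python3 -m inch '[{"claw":-1,"travel":[0,0.003,-0.06],"turn":0},{"claw":-1,"travel":[0,0.003,-0.1],"turn":0},{"claw":-1,"travel":[0,0.003,-0.14],"turn":0},{"claw":-1,"travel":[0,0.003,-0.17],"turn":0},{"claw":-1,"travel":[0,0.003,-0.17],"turn":0}]'
```

```text
clock: 5.45
position: [0.5261, 0.0599, 0.1241]
ee_rot: [-0.0, -0.019, 1.0, 0.0]
contact_force: [0.7, 0.2, -0.9]
width: 0.0111
gripper_force: 39.6
```

```bash
python3 -m inch '[{"claw":-1,"travel":[0,0,-0.008],"turn":0},{"claw":-1,"travel":[0,0,-0.015],"turn":0},{"claw":-1,"travel":[0,0,-0.015],"turn":0}]'
python3 -m inch '[{"claw":0,"travel":[0,0,0],"turn":0},{"claw":0,"travel":[0,0,0],"turn":0},{"claw":0,"travel":[0,0,0],"turn":0},{"claw":0,"travel":[0,0,0],"turn":0}]'
```

```text
clock: 5.75
position: [0.5263, 0.0599, 0.1238]
ee_rot: [0.001, -0.019, 1.0, -0.0]
contact_force: [-5.1, -0.3, 15.2]
width: 0.0114
gripper_force: 41.8
clock: 6.15
position: [0.5259, 0.0599, 0.1209]
ee_rot: [-0.0, -0.019, 1.0, 0.0]
contact_force: [-0.7, -0.4, -0.8]
width: 0.0427
gripper_force: 0.0
```

```bash
python3 -m inch '[{"claw":0,"travel":[0,0,0.15],"turn":0},{"claw":0,"travel":[0,0,0.4],"turn":0},{"claw":0.3,"travel":[0,0,0.6],"turn":0},{"claw":1,"travel":[0.02,-0.2,0.6],"turn":0},{"claw":1,"travel":[0.02,-0.4,0.6],"turn":0}]'
python3 -m inch '[{"claw":1,"travel":[0,-0.17,0],"turn":0},{"claw":1,"travel":[0,-0.17,0],"turn":0},{"claw":1,"travel":[0,-0.17,0],"turn":0}]'
python3 - <<'E'
from h import *
s,im=grab('wrist','w5'); print(s['position'],s['ee_rot'],s['qpos'])
s,im=grab('side','s5')
a=cv2.imread('pics/w5.png')[40:420,80:480]; b=cv2.resize(cv2.imread('pics/s5.png')[180:360,230:420],(400,380))
cv2.imwrite('pics/ws5.png',np.hstack([a,b]))
E
```

```text
clock: 6.65
position: [0.5314, -0.0203, 0.2431]
ee_rot: [0.002, -0.02, 1.0, -0.0]
contact_force: [-0.4, -0.7, -0.7]
width: 0.0815
gripper_force: 0.0
clock: 6.95
position: [0.5299, -0.0545, 0.2409]
ee_rot: [-0.0, -0.018, 1.0, 0.0]
contact_force: [0.3, 0.2, 0.0]
width: 0.0855
gripper_force: 0.0
[ 0.52991904 -0.05448939  0.24091381] [-3.61983362e-04 -1.77136520e-02  9.99842913e-01  4.93889581e-04] [-2.33621693e-01  2.18363668e-01  1.60862023e+00  8.02700021e-04
  1.31555571e+00 -1.84005022e+00]
```

View pics/ws5.png

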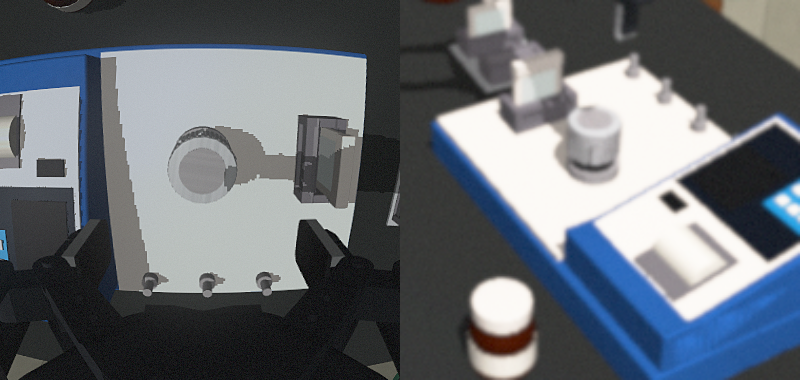

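The plate stands seated upright in the analyser slot, seen in the side panel at (540,95). The collar top is at about (202,170) in the wrist crop, which is pixel (282,210).

```bash
python3 - <<'E'
from h import *
s=get_state(); g=cv2.imread('pics/w5.png',0)
cs=cv2.HoughCircles(cv2.GaussianBlur(g,(5,5),0)[150:270,220:340],cv2.HOUGH_GRADIENT,1,100,param1=60,param2=12,minRadius=28,maxRadius=40); print(cs)
x,y,r=cs[0,0]; x+=220;y+=150
for p in [(x,y),(x-r,y),(x+r,y),(x,y-r),(x,y+r)]: print(cast('wrist',p,.114,s))
print(s['position'])
E
```

```text
[[[62.5 60.5 33.8]]]
[ 0.52946531 -0.05397766  0.114     ]
[ 0.53046356 -0.08104721  0.114     ]
[ 0.52845777 -0.02690642  0.114     ]
[ 0.50221554 -0.05499021  0.114     ]
[ 0.55826177 -0.05290859  0.114     ]
[ 0.52989712 -0.05330851  0.2410281 ]
```

```bash
python3 -m inch '[{"claw":1,"travel":[0,-0.003,-0.2],"turn":0},{"claw":1,"travel":[0,-0.003,-0.4],"turn":0},{"claw":1,"travel":[0,-0.003,-0.6],"turn":0},{"claw":1,"travel":[0,-0.003,-0.7],"turn":0},{"claw":1,"travel":[0,-0.003,-0.7],"turn":0}]'
python3 -m inch '[{"claw":-1,"travel":[0,0,0],"turn":0},{"claw":-1,"travel":[0,0,0],"turn":0},{"claw":-1,"travel":[0,0,0],"turn":0},{"claw":-1,"travel":[0,0,0],"turn":0}]' 40
```

```text
clock: 7.55
position: [0.5275, -0.0528, 0.0983]
ee_rot: [-0.004, -0.02, 1.0, 0.001]
contact_force: [-0.1, -0.6, -0.4]
width: 0.0853
gripper_force: 0.0
clock: 7.95
position: [0.5316, -0.0548, 0.1033]
ee_rot: [0.002, -0.019, 1.0, -0.0]
contact_force: [1.0, 1.7, 6.7]
width: 0.0548
gripper_force: 42.1
```

```bash
python3 -m inch '[{"claw":-1,"travel":[0,0,-0.005],"turn":-0.045},{"claw":-1,"travel":[0,0,-0.005],"turn":-0.09},{"claw":-1,"travel":[0,0,-0.005],"turn":-0.11},{"claw":-1,"travel":[0,0,-0.005],"turn":-0.11}]'
```

```text
clock: 8.35
position: [0.5315, -0.0553, 0.1031]
ee_rot: [0.002, 0.154, 0.988, -0.0]
contact_force: [-1.2, -0.0, 11.3]
width: 0.055
gripper_force: 42.6
```

```bash
for i in 1; do python3 -m inch '[{"claw":-1,"travel":[0,0,0],"turn":-0.04},{"claw":-1,"travel":[0,0,0],"turn":-0.04},{"claw":-1,"travel":[0,0,0],"turn":-0.04}]'; python3 -m inch '[{"claw":-1,"travel":[0,0,0],"turn":-0.04},{"claw":-1,"travel":[0,0,0],"turn":-0.04},{"claw":-1,"travel":[0,0,0],"turn":-0.04}]'; done
```

```text
clock: 8.65
position: [0.5317, -0.0553, 0.1028]
ee_rot: [0.002, 0.216, 0.976, -0.0]
contact_force: [-0.4, -0.2, 9.7]
width: 0.0552
gripper_force: 42.4
clock: 8.95
position: [0.531, -0.055, 0.1012]
ee_rot: [0.001, 0.275, 0.961, 0.0]
contact_force: [1.7, -0.6, 3.7]
width: 0.0551
gripper_force: 42.7
```

```bash
python3 -m inch '[{"claw":-1,"travel":[0,0,0],"turn":-0.02},{"claw":-1,"travel":[0,0,-0.01],"turn":-0.02},{"claw":-1,"travel":[0,0,-0.025],"turn":-0.02},{"claw":-1,"travel":[0,0,-0.025],"turn":-0.02}]'
```

```text
clock: 9.35
position: [0.5302, -0.0549, 0.0947]
ee_rot: [0.0, 0.305, 0.952, -0.0]
contact_force: [2.1, -1.1, -2.9]
width: 0.055
gripper_force: 42.7
```

```bash
python3 -m inch '[{"claw":-1,"travel":[0,0,-0.01],"turn":0},{"claw":-1,"travel":[0,0,-0.02],"turn":0},{"claw":-1,"travel":[0,0,-0.035],"turn":0},{"claw":-1,"travel":[0,0,-0.045],"turn":0},{"claw":-1,"travel":[0,0,-0.045],"turn":0}]' 60
```

```text
clock: 9.85
position: [0.5304, -0.055, 0.0896]
ee_rot: [0.001, 0.306, 0.952, -0.0]
contact_force: [-5.3, -0.9, 21.9]
width: 0.0547
gripper_force: 64.9
```

```bash
python3 -m inch '[{"claw":-1,"travel":[0,0,-0.005],"turn":0},{"claw":-1,"travel":[0,0,-0.005],"turn":0},{"claw":-1,"travel":[0,0,-0.005],"turn":0}]'
python3 - <<'E'
from h import *
s,im=grab('side','s6'); cv2.imwrite('pics/s6c.png',cv2.resize(im[180:340,230:420,::-1],None,fx=4,fy=3.7)[:600])
E
```

```text
clock: 10.15
position: [0.5304, -0.055, 0.0895]
ee_rot: [0.001, 0.306, 0.952, -0.0]
contact_force: [-6.2, -1.1, 28.6]
width: 0.0549
gripper_force: 65.7
```

View pics/s6c.png

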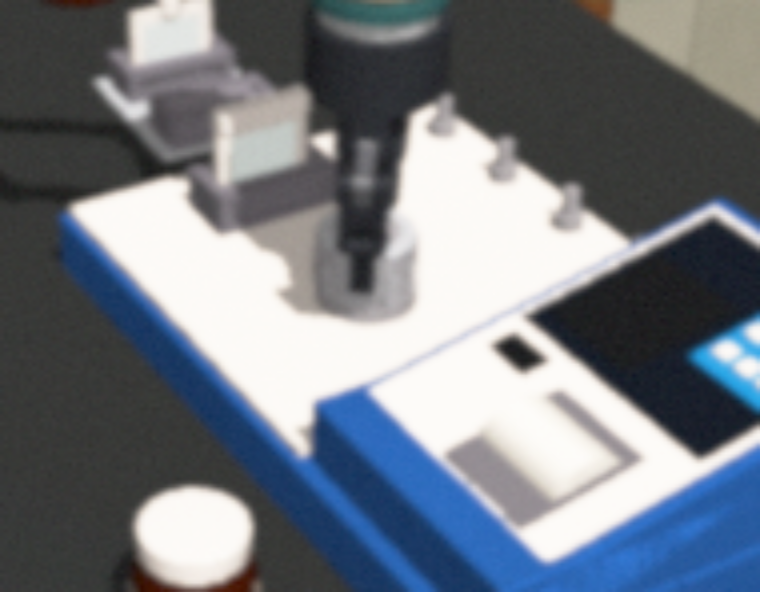

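The side view shows the collar at (367,270) sitting right down on its seat with the gripper on it. The plate stands upright in the slot at (263,140), and the tool force is 28 N with no further travel. I'll hand it in.

```bash
python3 -c "from rig import ticket; print(ticket.sign_off())"
```

```text
the job is handed in; nothing more can be done
None
```

I handed the job in at about 10 s: the bar-handled plate stands released in the analyser slot, and the gripper is holding the collar pushed home on its seat with about 28 N; the hand-in returned no verdict.

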